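Make up the painting kit and the fettling kit on their shadow boards

TASK

Make up the two kits for tomorrow's class, each thing set down on its own dark shape on its wooden kit board. The board with only two round shapes gets the painting kit: the taller, narrower pot upright on the bigger disc and the paint bottle upright on the smaller disc; the other board gets the fettling kit: the bear cast upright on the bear-head shape, the rubber rib lying on the kidney shape and the boxwood tool lying lengthwise on the long strip. Leave the low wide pot and the seal cast where they are.

Things in the scene. Friction and masses are not known exactly. Their poses are not given: they have to be found in the camera images.
- painting_board: Plywood board of the painting kit, 110 (x) x 200 (y) x 8 mm, flat, no rim, fixed. Origin at the centre of its underside on the table, z up; top face 8 mm up. On it, flush, two dark discs: the bigger, 68 mm across, at x 0, y -50 mm, for the tall pot; the smaller, 52 mm across, at x 0, y +50 mm, for the bottle. The two boards may stand in each other's place.
- fettling_board: Plywood board of the fettling kit, 160 (x) x 200 (y) x 8 mm, flat, no rim, fixed. Origin at the centre of its underside, z up. On it, flush, dark shapes: bear head (66 mm disc with two ears towards +x), disc centred at x +36, y +52 mm; kidney 44 x 96 mm, long along y, at x +36, y -52 mm, for the rib; strip 20 x 154 mm, long along y, at x -48, y 0 mm, for the tool.
- tall_pot: Taller, narrower of the two cream thrown pots: 62 mm across at the rim, 48 mm at the foot, 61 mm high, open at the top. Origin at the centre of its underside, z up along its axis; can be gripped across its outside from above.
- paint_bottle: Small round plastic bottle with a white screw cap, the only bottle near the work: 47 mm across, 100 mm high with the cap (cap 31 mm across, from 80 mm up). Origin at the centre of its underside, z up along its axis.
- bear_cast: Cream slip-cast sitting bear, 64 (x) x 60 (y) x 87 mm high. Origin at the centre of its underside, z up; its arms and body are widest, 60 mm across along y, between 22 and 46 mm up; the head above is about 48 mm across. Grip it across y at the body.
- rubber_rib: Red rubber potter's rib, kidney-shaped, lying flat: 42 (x) x 95 (y, its long way) x 9 mm thick. Origin at the centre of its underside, z up. Grip across x. Either end may point either way.
- wood_tool: Slim boxwood modelling tool lying flat: 151 mm long along its y, shaft about 11 mm wide across x (20 mm at the widest to the eye), 9 mm thick. Origin at the middle of its underside, z up. Grip across x. Either end may point either way.
- low_pot: Bystander: the lower, wider cream pot, 73 mm across, 41 mm high. Origin at the centre of its underside. Leave it alone.
- seal_cast: Bystander: cream slip-cast lying seal, 116 x 68 x 53 mm high. Origin at the centre of its underside. Leave it alone.
There are look-alikes about, which are no part of the job. Leave any orange or pink look-alike of the tall_pot alone.

How it is judged:
By the outcome, as a careful person would: the job done as asked, in the order asked, and still so for the second after the job is handed in, with the robot touching nothing.
It also fails if it takes over 136 s, if anything falls off the work surface, if the arm or the gripper's body presses on something with over 40 N, if the wrist force passes 120 N, or if a joint passes its speed limit or range.

ROBOT

A 7-joint arm with a two-finger parallel gripper is mounted at the origin on the work surface; the furniture and walls round the work are solid. World frame = base frame: x ahead of the robot, y to its left, z up, the work surface at z = 0. Lengths are in m, angles in rad, forces in N, time in s.
With the tool pointing down it reaches from about 0.4 to 0.85 m from the base axis. Payload 4.5 kg.
Tool frame: the origin (TCP) lies midway between the tips of the shut fingers; the grasp point (between the pads) lies 19 mm behind it; z points along the fingers, y is the line along which they close (so a half turn about z gives the same grasp; the last joint's range is limited). The gripper opens to 88 mm and grips with 3 to 60 N. Pads are 18 mm wide; open, the fingers measure 123 mm over their backs; the gripper's body (75 mm by 187 mm) begins 45 mm behind the grasp point.
Start: joints at [-1.125, 0.689, -0.195, 1.565, 0.157, 0.902, -0.215], TCP at [0.25, 0.573, 0.239] pointing down, gripper open.
Joint ranges: [-3.01, 3.01], [-0.46, 2.08], [-1.47, 1.51], [0.13, 2.56], [-1, 4.14], [0.04, 2.09], [-2.66, 2.66]. Speed limits (rad/s): [2.57, 2.57, 3.14, 3.14, 3.14, 3.14, 3.14].

INTERFACE

Orientations are given as a unit quaternion [x, y, z, w].
In Python, from plant import r gives the robot as it stands.
- The arm moves only by the tool carry_out, never from a script. Its argument "plan" is a list of rows, each an object with "rot": the turn, a rotation vector about the tool's x, y, z in rad, a list of three; "xyz": the shift along the tool's x, y, z in m, a list of three; "grip": the closure in counts, from 0 (fully open) to 255 (shut). In form: [{"rot": [wx, wy, wz], "xyz": [dx, dy, dz], "grip": grip}, ...]. A call has 1 to 8 rows; each row is the pose to reach, as a shift and turn from the pose commanded when the call began, along the tool's axes at that moment; what a row does not reach only later rows make up. A row lasts 1/12 s, in which the tool goes at most 41.7 mm and 7.16 degrees, less where a joint would pass 70% of its speed; a pose out of reach is approached as far as the arm can. A call with a gripper value outside its range is refused whole. The fingers move at their own pace and stop on an object; "squeeze" is the grip in N (left out, the last holds). Time passes only in rows, so rows that repeat a pose let the fingers close. It gives the time, the measured TCP pose, the force, the opening and the grip force at its end, in the units of the state.
- r.get_state(): the state, without advancing time (a new reading comes with each control period).
- r.snapshot(name): name is "side" or "top"; returns the picture (400x640x3 uint8, red, green, blue); there is no depth.
- r.camera_params(name): a dict with "fx", "fy", "cx", "cy" (pixels), "position" and "attitude" of the camera in the world. Camera axes: x right, y down, z forward; pixel columns grow to the right and rows downward; lengths in m; the calibration is good to about 2 mm. A picture is of the moment at which its call begins. camera_params takes no time and is no camera call.
- r.finish_job(): hands the job in; it is judged then, once.
The state is a dict: "clock": time; "q": joint angles; "qd": joint speeds; "joint_torque": joint torques, N m; "tool_pos": TCP position; "eef_rot": TCP orientation; "contact_force": force on the tool from outside, world axes, zero at the start; "moment": the same for the moment, N m; "opening": opening from 0.0 (shut) to 1.0 (fully open); "finger_force": force on a finger pad.
Only numpy, scipy, OpenCV 4.12 (cv2) and the standard library are available. Lean on these libraries where they do the work, as an engineer would, in place of code of your own. Each camera call takes 0.05 s, during which the arm holds its last target. There are 200 camera calls.

## Working session

There is one attempt and no reset: what is moved stays moved. The work goes in short steps, Python scripts to look and compute and a tool call to move; the robot and the scene stay as the last step left them, time stands still between calls to the robot, and variables do not carry over. Pictures are saved under pics/ and viewed, at most 14 in all, crops included, and the job is handed in when it is done.

Besides the shell and the picture viewer there is one more tool, called after ">>>" as name(argument=value, ...), one argument or row to a line, values as JSON. carry_out: Moves the arm, as the interface text tells. Its arguments: {"type":"object","properties":{"plan":{"type":"array"},"squeeze":{"type":"number"}},"required":["plan"]}

```bash
ls; mkdir -p pics; python3 - <<'E'
from plant import r
import cv2
s=r.get_state(); print({k:s[k] for k in('clock','tool_pos','eef_rot','opening')})
for n in('side','top'):
    im=r.snapshot(n); cv2.imwrite(f'pics/{n}0.png',im[:,:,::-1]); print(n,r.camera_params(n))
E
```

```text
pics
{'clock': 0.0, 'tool_pos': array([0.24992604, 0.5721554 , 0.23791107]), 'eef_rot': array([ 2.04373363e-01,  9.78892572e-01, -9.21034795e-04, -1.15676961e-04]), 'opening': 1.0001407096562975}
side {'fx': 375.4395120061595, 'fy': 375.4395120061595, 'cx': 326.23261253826615, 'cy': 203.6425291270405, 'position': array([ 0.28001386, -1.42074397,  0.65611131]), 'attitude': array([ 0.83080101, -0.03677809,  0.03880796, -0.55399548])}
top {'fx': 361.507667235629, 'fy': 361.507667235629, 'cx': 322.6174737937915, 'cy': 203.25840214677493, 'position': array([0.34924145, 0.03051195, 1.24957436]), 'attitude': array([-0.69850028,  0.71466819, -0.02838865,  0.02325553])}
```

View pics/top0.png

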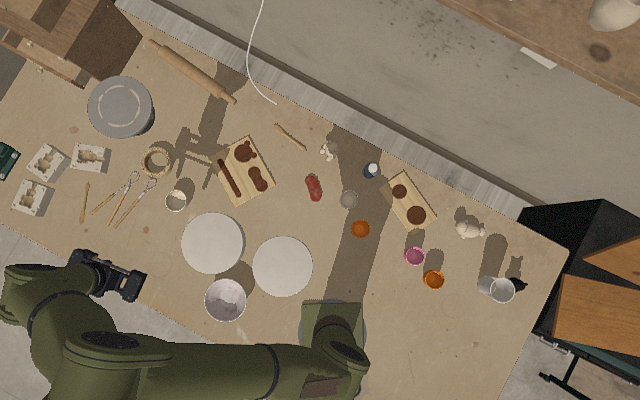

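View pics/side0.png

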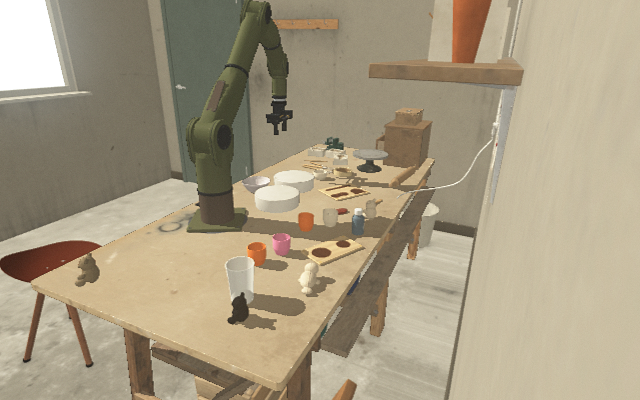

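The top view has the fettling board at (243,170), painting board at (410,200), rib (313,187), bottle (371,170), bear candidates at (327,150)/(470,228), and pots at (176,200) and (348,199). I'll enlarge it to tell the look-alikes apart.

```bash
python3 - <<'E'
import cv2
t=cv2.imread('pics/top0.png');s=cv2.imread('pics/side0.png')
a=cv2.resize(t[110:290,160:510],(800,411),interpolation=cv2.INTER_CUBIC)
cv2.imwrite('pics/tc.png',a)
b=cv2.resize(s[140:300,225:425],(750,600),interpolation=cv2.INTER_CUBIC)
cv2.imwrite('pics/sc.png',b)
E
```

```text
(no output)
```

View pics/tc.png

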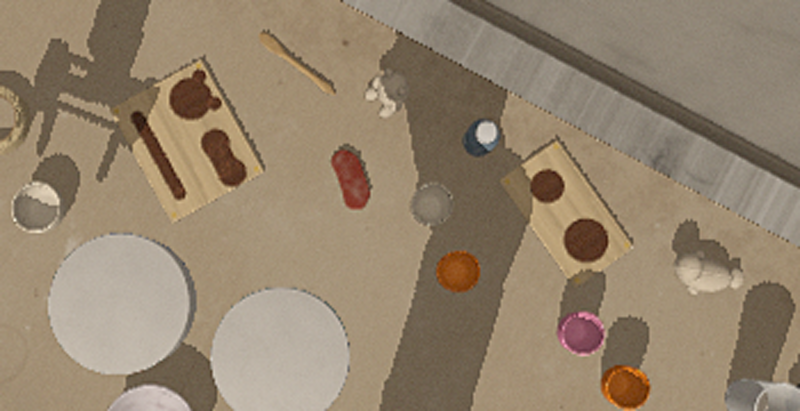

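View pics/sc.png

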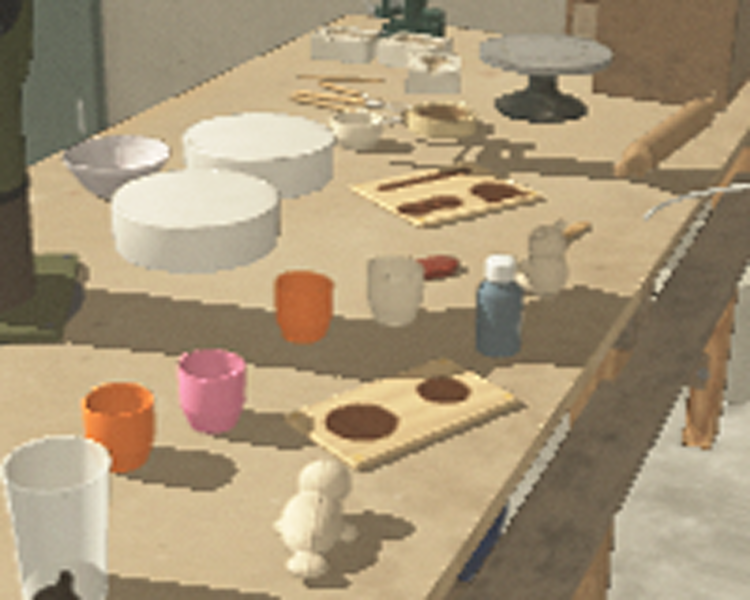

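The crops show the tall cream pot in shade at top (348,199), low pot (176,197), bear at (328,150) half in shade, seal at (469,228). I'll segment the things by colour.

```bash
cat > h.py <<'E'
import numpy as np, cv2
from scipy.spatial.transform import Rotation as R
from plant import r
def ray(n,u,v,z):
    c=r.camera_params(n); d=R.from_quat(c['attitude']).apply([(u-c['cx'])/c['fx'],(v-c['cy'])/c['fy'],1])
    p=np.array(c['position']); return p+d*(z-p[2])/d[2]
def blobs(mask,amin=15):
    cs,_=cv2.findContours(mask.astype(np.uint8),cv2.RETR_EXTERNAL,cv2.CHAIN_APPROX_NONE)
    return [c for c in cs if cv2.contourArea(c)>amin]
def world(n,c,z):  # contour centroid, long-axis yaw, extents in world on plane z
    m=np.zeros((400,640),np.uint8); cv2.drawContours(m,[c],-1,1,-1)
    v,u=np.nonzero(m); P=np.array([ray(n,a,b,z)[:2] for a,b in zip(u,v)]).astype(np.float32)
    (cx,cy),(w,h),_=rect=cv2.minAreaRect(P); b=cv2.boxPoints(rect)
    e=max((b[1]-b[0],b[2]-b[1]),key=np.linalg.norm); 
    ev,vec=np.linalg.eigh(np.cov(P.T)); 
    return P.mean(0),np.array([cx,cy]),np.degrees(np.arctan2(vec[1,1],vec[0,1]))%180,np.degrees(np.arctan2(e[1],e[0]))%180,sorted((w,h)),len(P)
def goto(x,y,z,yaw):  # TCP target, closing-axis yaw deg -> shift/turn in tool axes from the measured pose
    s=r.get_state(); q=R.from_quat(s['eef_rot']); yt=q.as_matrix()[:,1]
    yaw=np.radians(yaw); now=np.arctan2(yt[1],yt[0]); d=(yaw-now+np.pi/2)%np.pi-np.pi/2; yaw=now+d
    Y=np.array([np.cos(yaw),np.sin(yaw),0]);Z=np.array([0,0,-1.]);T=R.from_matrix(np.c_[np.cross(Y,Z),Y,Z])
    print('xyz',q.inv().apply(np.array([x,y,z])-s['tool_pos']).round(4),'rot',(q.inv()*T).as_rotvec().round(3),
      'now',np.array(s['tool_pos']).round(4),'yaw',np.degrees(now).round(1),'t',round(s['clock'],2),'q7',round(s['q'][6],2),'open',round(s['opening'],3),'f',round(float(np.max(s['finger_force'])),1))
E
python3 - <<'E'
from h import *
t=cv2.imread('pics/top0.png'); hsv=cv2.cvtColor(t,cv2.COLOR_BGR2HSV); H,S,V=[hsv[...,i].astype(int) for i in range(3)]
def rep(nm,m,z,box,amin=15):
    M=np.zeros_like(m);x0,y0,x1,y1=box;M[y0:y1,x0:x1]=m[y0:y1,x0:x1]
    for c in blobs(M,amin):
        a=world('top',c,z); print(nm,cv2.boundingRect(c),'mean',a[0].round(4),'rect',a[1].round(4),'yaw',a[2].round(1),a[3].round(1),np.round(a[4],3),a[5])
rep('dark',(V<110)&((H<15)|(H>170))&(S>90),.008,(205,125,440,235))
rep('rib',((H<8)|(H>172))&(S>100)&(V>80),.006,(295,165,330,210))
rep('cap',(S<60)&(V>150),.1,(355,155,385,190),8)
rep('bottle',(H>90)&(H<125)&(S>60),.05,(355,155,385,190))
rep('pot',(S<62),.061,(332,183,365,214))
rep('bear',(S<75),.04,(312,135,345,165))
rep('tool',(H>10)&(H<25)&(S>100),.006,(265,115,315,155),8)
b=cv2.resize(t[130:172,306:348],(500,500),interpolation=cv2.INTER_CUBIC)
s=cv2.imread('pics/side0.png')[192:227,350:392]
cv2.imwrite('pics/z.png',np.hstack([b[:,:390],cv2.resize(t[115:155,265:315],(400,500)[:2])]))
E
```

```text
dark (407, 206, 19, 19) mean [ 0.3932 -0.2998] rect [ 0.3931 -0.3008] yaw 67.3 43.2 [0.062 0.063] 280
dark (392, 184, 15, 15) mean [ 0.4762 -0.2446] rect [ 0.4748 -0.2445] yaw 90.6 133.4 [0.046 0.047] 156
dark (248, 167, 20, 24) mean [0.5303 0.2441] rect [0.5304 0.2433] yaw 29.3 28.7 [0.039 0.091] 261
dark (217, 159, 24, 38) mean [0.5373 0.3427] rect [0.5364 0.3427] yaw 28.3 27.5 [0.019 0.151] 211
dark (234, 141, 23, 21) mean [0.6241 0.2897] rect [0.6236 0.2906] yaw 112.6 119.2 [0.065 0.068] 293
rib (305, 176, 17, 25) mean [0.494 0.052] rect [0.4944 0.0511] yaw 17.5 18.2 [0.041 0.09 ] 271
cap (368, 163, 9, 10) mean [ 0.544  -0.1412] rect [ 0.5449 -0.1402] yaw 158.9 178.1 [0.026 0.029] 67
pot (340, 190, 18, 19) mean [ 0.4471 -0.065 ] rect [ 0.4483 -0.0649] yaw 147.3 178.3 [0.056 0.06 ] 241
bear (312, 137, 27, 28) mean [0.6133 0.0078] rect [0.6098 0.0109] yaw 126.5 164.5 [0.087 0.093] 464
tool (273, 124, 34, 28) mean [0.6771 0.1359] rect [0.6712 0.1311] yaw 50.1 48.6 [0.018 0.148] 148
```

View pics/z.png

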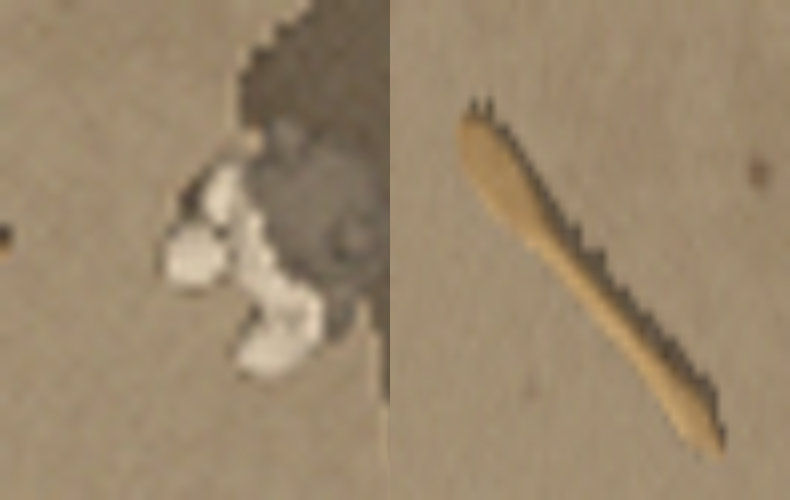

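The bear's feet are at top px (322.4,151.6) and (328.5,159.4), with its head near (333,147); the tool's fat end is upper left. Both board fits agree within about 3 mm. I'll go for the pot first.

```bash
python3 - <<'E'
from h import *
f1,f2=ray('top',322.4,151.6,.012),ray('top',328.5,159.4,.012)
print('feet',f1,f2,'head',ray('top',333.3,147.2,.065),'yaw',np.degrees(np.arctan2(*(f1-f2)[1::-1])))
goto(.4475,-.065,.12,66.4)
E
```

```text
feet [0.61935107 0.01707544 0.012     ] [ 0.59152323 -0.00341736  0.012     ] head [ 0.6218128  -0.01891479  0.065     ] yaw 36.36842772678603
xyz [-0.436  -0.5047  0.1189] rot [-0.002  0.     0.   ] now [0.25   0.5722 0.238 ] yaw 66.4 t 0.1 q7 -0.22 open 1.001 f 0.0
```

>>> carry_out(
  plan=[
    {"rot": [0, 0, 0], "xyz": [-0.218, -0.252, 0], "grip": 0},
    {"rot": [0, 0, 0], "xyz": [-0.218, -0.252, 0], "grip": 0},
    {"rot": [0, 0, 0], "xyz": [-0.218, -0.252, 0], "grip": 0},
    {"rot": [0, 0, 0], "xyz": [-0.218, -0.252, 0], "grip": 0},
    {"rot": [0, 0, 0], "xyz": [-0.218, -0.252, 0], "grip": 0},
    {"rot": [0, 0, 0], "xyz": [-0.218, -0.252, 0], "grip": 0},
    {"rot": [0, 0, 0], "xyz": [-0.218, -0.252, 0], "grip": 0},
    {"rot": [0, 0, 0], "xyz": [-0.218, -0.252, 0], "grip": 0},
  ],
  squeeze=15,
)

```text
clock: 0.77
tool_pos: [0.3491, 0.2525, 0.2386]
eef_rot: [0.204, 0.979, -0.0, -0.0]
contact_force: [1.2, 0.2, 0.3]
opening: 1.001
finger_force: 0.0
```

>>> carry_out(
  plan=[
    {"rot": [0, 0, 0], "xyz": [-0.218, -0.252, 0.03], "grip": 0},
    {"rot": [0, 0, 0], "xyz": [-0.218, -0.252, 0.03], "grip": 0},
    {"rot": [0, 0, 0], "xyz": [-0.218, -0.252, 0.03], "grip": 0},
    {"rot": [0, 0, 0], "xyz": [-0.218, -0.252, 0.03], "grip": 0},
    {"rot": [0, 0, 0], "xyz": [-0.218, -0.252, 0.03], "grip": 0},
    {"rot": [0, 0, 0], "xyz": [-0.218, -0.252, 0.03], "grip": 0},
    {"rot": [0, 0, 0], "xyz": [-0.218, -0.252, 0.03], "grip": 0},
    {"rot": [0, 0, 0], "xyz": [-0.218, -0.252, 0.03], "grip": 0},
  ],
)

```text
clock: 1.43
tool_pos: [0.4477, -0.0645, 0.2085]
eef_rot: [0.204, 0.979, 0.0, -0.0]
contact_force: [1.3, 0.7, -0.2]
opening: 0.999
finger_force: 0.0
```

```bash
python3 -c "
from h import *
goto(.4475,-.065,.026,66.4)"
```

```text
xyz [-1.000e-04 -5.000e-04  1.825e-01] rot [ 0. -0.  0.] now [ 0.4477 -0.0645  0.2085] yaw 66.4 t 1.43 q7 0.91 open 0.999 f 0.0
```

>>> carry_out(
  plan=[
    {"rot": [0, 0, 0], "xyz": [0, -0.001, 0.12], "grip": 0},
    {"rot": [0, 0, 0], "xyz": [0, -0.001, 0.12], "grip": 0},
    {"rot": [0, 0, 0], "xyz": [0, -0.001, 0.12], "grip": 0},
    {"rot": [0, 0, 0], "xyz": [0, -0.001, 0.15], "grip": 0},
    {"rot": [0, 0, 0], "xyz": [0, -0.001, 0.17], "grip": 0},
    {"rot": [0, 0, 0], "xyz": [0, -0.001, 0.182], "grip": 0},
    {"rot": [0, 0, 0], "xyz": [0, -0.001, 0.182], "grip": 0},
    {"rot": [0, 0, 0], "xyz": [0, -0.001, 0.182], "grip": 0},
  ],
)

```text
clock: 2.1
tool_pos: [0.4467, -0.0632, 0.0255]
eef_rot: [0.204, 0.979, -0.0, -0.001]
contact_force: [-1.3, -0.5, -0.7]
opening: 0.997
finger_force: 0.0
```

>>> carry_out(
  plan=[
    {"rot": [0, 0, 0], "xyz": [0, 0, 0], "grip": 255},
    {"rot": [0, 0, 0], "xyz": [0, 0, 0], "grip": 255},
    {"rot": [0, 0, 0], "xyz": [0, 0, 0], "grip": 255},
    {"rot": [0, 0, 0], "xyz": [0, 0, 0], "grip": 255},
    {"rot": [0, 0, 0], "xyz": [0, 0, 0], "grip": 255},
    {"rot": [0, 0, 0], "xyz": [0, 0, 0], "grip": 255},
    {"rot": [0, 0, 0], "xyz": [0, 0, 0], "grip": 255},
    {"rot": [0, 0, 0], "xyz": [0, 0, 0], "grip": 255},
  ],
)

```text
clock: 2.77
tool_pos: [0.4474, -0.0635, 0.027]
eef_rot: [0.205, 0.979, -0.0, 0.0]
contact_force: [0.4, 0.6, 2.7]
opening: 0.676
finger_force: 15.0
```

>>> carry_out(
  plan=[
    {"rot": [0, 0, 0], "xyz": [0, 0, -0.01], "grip": 255},
    {"rot": [0, 0, 0], "xyz": [0, 0, -0.03], "grip": 255},
    {"rot": [0, 0, 0], "xyz": [0, 0, -0.06], "grip": 255},
    {"rot": [0, 0, 0], "xyz": [0, 0, -0.09], "grip": 255},
    {"rot": [0, 0, 0], "xyz": [0, 0, -0.11], "grip": 255},
    {"rot": [0, 0, 0], "xyz": [0, 0, -0.12], "grip": 255},
    {"rot": [0, 0, 0], "xyz": [0, 0, -0.12], "grip": 255},
  ],
)

```text
clock: 3.35
tool_pos: [0.4481, -0.0636, 0.1486]
eef_rot: [0.205, 0.979, 0.001, 0.002]
contact_force: [-0.4, 0.6, -1.2]
opening: 0.674
finger_force: 15.0
```

```bash
python3 -c "
from h import *
goto(.393,-.300,.146,66.4)"
```

```text
xyz [-0.0443 -0.2387  0.0024] rot [ 0.002  0.003 -0.001] now [ 0.4481 -0.0636  0.1486] yaw 66.4 t 3.35 q7 0.48 open 0.674 f 15.0
```

>>> carry_out(
  plan=[
    {"rot": [0, 0, 0], "xyz": [-0.007, -0.03, 0], "grip": 255},
    {"rot": [0, 0, 0], "xyz": [-0.014, -0.07, 0], "grip": 255},
    {"rot": [0, 0, 0], "xyz": [-0.022, -0.11, 0], "grip": 255},
    {"rot": [0, 0, 0], "xyz": [-0.028, -0.15, 0], "grip": 255},
    {"rot": [0, 0, 0], "xyz": [-0.035, -0.19, 0], "grip": 255},
    {"rot": [0, 0, 0], "xyz": [-0.042, -0.22, 0], "grip": 255},
    {"rot": [0, 0, 0], "xyz": [-0.0443, -0.2387, 0], "grip": 255},
    {"rot": [0, 0, 0], "xyz": [-0.0443, -0.2387, 0], "grip": 255},
  ],
)

```text
clock: 4.02
tool_pos: [0.3889, -0.3049, 0.145]
eef_rot: [0.209, 0.978, -0.001, -0.002]
contact_force: [-0.0, 0.1, -1.8]
opening: 0.672
finger_force: 15.0
```

>>> carry_out(
  plan=[
    {"rot": [0, 0, 0], "xyz": [0, 0, 0.03], "grip": 255},
    {"rot": [0, 0, 0], "xyz": [0, 0, 0.06], "grip": 255},
    {"rot": [0, 0, 0], "xyz": [0, 0, 0.08], "grip": 255},
    {"rot": [0, 0, 0], "xyz": [0, 0, 0.095], "grip": 255},
    {"rot": [0, 0, 0], "xyz": [0, 0, 0.1], "grip": 255},
    {"rot": [0, 0, 0], "xyz": [0, 0, 0.1], "grip": 255},
  ],
)

```text
clock: 4.52
tool_pos: [0.3916, -0.2982, 0.0452]
eef_rot: [0.203, 0.979, 0.001, -0.002]
contact_force: [0.7, -0.3, -1.0]
opening: 0.674
finger_force: 15.0
```

```bash
python3 -c "
from h import *
goto(.393,-.300,.0355,66.4)"
```

```text
xyz [-0.002  -0.0011  0.0097] rot [ 0.001 -0.004  0.002] now [ 0.3916 -0.2982  0.0452] yaw 66.5 t 4.52 q7 0.81 open 0.674 f 15.0
```

>>> carry_out(
  plan=[
    {"rot": [0, 0, 0], "xyz": [-0.002, -0.001, 0.005], "grip": 255},
    {"rot": [0, 0, 0], "xyz": [-0.002, -0.001, 0.0095], "grip": 255},
    {"rot": [0, 0, 0], "xyz": [-0.002, -0.001, 0.0095], "grip": 255},
    {"rot": [0, 0, 0], "xyz": [-0.002, -0.001, 0.0095], "grip": 255},
  ],
)

```text
clock: 4.85
tool_pos: [0.3939, -0.3017, 0.0376]
eef_rot: [0.205, 0.979, -0.0, 0.0]
contact_force: [-0.3, -0.1, -1.7]
opening: 0.679
finger_force: 15.0
```

>>> carry_out(
  plan=[
    {"rot": [0, 0, 0], "xyz": [0, 0, 0], "grip": 0},
    {"rot": [0, 0, 0], "xyz": [0, 0, 0], "grip": 0},
    {"rot": [0, 0, 0], "xyz": [0, 0, 0], "grip": 0},
    {"rot": [0, 0, 0], "xyz": [0, 0, -0.03], "grip": 0},
    {"rot": [0, 0, 0], "xyz": [0, 0, -0.07], "grip": 0},
    {"rot": [0, 0, 0], "xyz": [0, 0, -0.11], "grip": 0},
    {"rot": [0, 0, 0], "xyz": [0, 0, -0.15], "grip": 0},
    {"rot": [0, 0, 0], "xyz": [0, 0, -0.15], "grip": 0},
  ],
)

```text
clock: 5.52
tool_pos: [0.3973, -0.3028, 0.1937]
eef_rot: [0.205, 0.979, -0.002, 0.006]
contact_force: [0.2, 0.2, 0.3]
opening: 1.0
finger_force: 0.0
```

```bash
python3 -c "
from h import *
goto(.544,-.141,.186,66.4)"
```

```text
xyz [-0.0695  0.207   0.0083] rot [-0.001  0.012 -0.   ] now [ 0.3973 -0.3028  0.1937] yaw 66.4 t 5.52 q7 1.08 open 1.0 f 0.0
```

>>> carry_out(
  plan=[
    {"rot": [0, 0, 0], "xyz": [-0.0695, 0.207, 0.008], "grip": 0},
    {"rot": [0, 0, 0], "xyz": [-0.0695, 0.207, 0.008], "grip": 0},
    {"rot": [0, 0, 0], "xyz": [-0.0695, 0.207, 0.008], "grip": 0},
    {"rot": [0, 0, 0], "xyz": [-0.0695, 0.207, 0.008], "grip": 0},
    {"rot": [0, 0, 0], "xyz": [-0.0695, 0.207, 0.008], "grip": 0},
    {"rot": [0, 0, 0], "xyz": [-0.0695, 0.207, 0.008], "grip": 0},
    {"rot": [0, 0, 0], "xyz": [-0.0695, 0.207, 0.008], "grip": 0},
    {"rot": [0, 0, 0], "xyz": [-0.0695, 0.207, 0.008], "grip": 0},
  ],
)

```text
clock: 6.18
tool_pos: [0.5397, -0.1396, 0.179]
eef_rot: [0.204, 0.979, -0.0, -0.001]
contact_force: [-0.0, -0.8, 0.5]
opening: 1.003
finger_force: 0.0
```

>>> carry_out(
  plan=[
    {"rot": [0, 0, 0], "xyz": [0, 0, 0], "grip": 0},
    {"rot": [0, 0, 0], "xyz": [0, 0, 0], "grip": 0},
  ],
)

```text
clock: 6.35
tool_pos: [0.5388, -0.1419, 0.179]
eef_rot: [0.206, 0.979, -0.001, -0.001]
contact_force: [-0.9, 0.8, -1.2]
opening: 1.003
finger_force: 0.0
```

```bash
python3 -c "
from h import *
goto(.544,-.141,.044,66.4)
c=cv2.cvtColor(r.snapshot('top'),cv2.COLOR_RGB2BGR);cv2.imwrite('pics/t1.png',c)
h=cv2.cvtColor(c,cv2.COLOR_BGR2HSV); m=np.zeros((400,640),bool);m[195:240,395:440]=(h[195:240,395:440,1]<70)&(h[195:240,395:440,2]>120)
for b in blobs(m): print(cv2.boundingRect(b),[x for x in world('top',b,.069)[:2]])
"
```

```text
xyz [-0.0045  0.0031  0.135 ] rot [-0.002 -0.001 -0.003] now [ 0.5388 -0.1419  0.179 ] yaw 66.2 t 6.35 q7 0.76 open 1.003 f 0.0
(424, 220, 16, 20) [array([ 0.335955  , -0.33378226], dtype=float32), array([ 0.34157288, -0.33234426])]
(410, 204, 21, 19) [array([ 0.39554176, -0.29810497], dtype=float32), array([ 0.39640173, -0.29720384])]
```

>>> carry_out(
  plan=[
    {"rot": [0, 0, 0], "xyz": [-0.0045, 0.002, 0.03], "grip": 0},
    {"rot": [0, 0, 0], "xyz": [-0.0045, 0.002, 0.06], "grip": 0},
    {"rot": [0, 0, 0], "xyz": [-0.0045, 0.002, 0.09], "grip": 0},
    {"rot": [0, 0, 0], "xyz": [-0.0045, 0.002, 0.115], "grip": 0},
    {"rot": [0, 0, 0], "xyz": [-0.0045, 0.002, 0.13], "grip": 0},
    {"rot": [0, 0, 0], "xyz": [-0.0045, 0.002, 0.135], "grip": 0},
    {"rot": [0, 0, 0], "xyz": [-0.0045, 0.002, 0.135], "grip": 0},
    {"rot": [0, 0, 0], "xyz": [-0.0045, 0.002, 0.135], "grip": 0},
  ],
)

```text
clock: 7.07
tool_pos: [0.5454, -0.1402, 0.045]
eef_rot: [0.205, 0.979, 0.0, 0.0]
contact_force: [-0.1, 0.5, 0.6]
opening: 0.999
finger_force: 0.0
```

>>> carry_out(
  plan=[
    {"rot": [0, 0, 0], "xyz": [0, 0, 0], "grip": 255},
    {"rot": [0, 0, 0], "xyz": [0, 0, 0], "grip": 255},
    {"rot": [0, 0, 0], "xyz": [0, 0, 0], "grip": 255},
    {"rot": [0, 0, 0], "xyz": [0, 0, 0], "grip": 255},
    {"rot": [0, 0, 0], "xyz": [0, 0, 0], "grip": 255},
    {"rot": [0, 0, 0], "xyz": [0, 0, 0], "grip": 255},
    {"rot": [0, 0, 0], "xyz": [0, 0, 0], "grip": 255},
    {"rot": [0, 0, 0], "xyz": [0, 0, 0], "grip": 255},
  ],
)

```text
clock: 7.73
tool_pos: [0.5453, -0.1397, 0.0444]
eef_rot: [0.204, 0.979, -0.0, 0.0]
contact_force: [0.3, -0.7, 1.0]
opening: 0.514
finger_force: 15.0
```

>>> carry_out(
  plan=[
    {"rot": [0, 0, 0], "xyz": [0, 0, -0.01], "grip": 255},
    {"rot": [0, 0, 0], "xyz": [0, 0, -0.03], "grip": 255},
    {"rot": [0, 0, 0], "xyz": [0, 0, -0.06], "grip": 255},
    {"rot": [0, 0, 0], "xyz": [0, 0, -0.09], "grip": 255},
    {"rot": [0, 0, 0], "xyz": [0, 0, -0.11], "grip": 255},
    {"rot": [0, 0, 0], "xyz": [0, 0, -0.12], "grip": 255},
    {"rot": [0, 0, 0], "xyz": [0, 0, -0.12], "grip": 255},
  ],
)

```text
clock: 8.32
tool_pos: [0.5464, -0.1397, 0.1667]
eef_rot: [0.205, 0.979, 0.0, 0.002]
contact_force: [0.5, -0.1, -0.7]
opening: 0.516
finger_force: 15.0
```

```bash
python3 -c "
from h import *
goto(.4755,-.2446,.164,66.4)"
```

```text
xyz [ 0.023  -0.1245  0.0024] rot [ 0.001  0.004 -0.   ] now [ 0.5464 -0.1397  0.1667] yaw 66.4 t 8.32 q7 0.75 open 0.516 f 15.0
```

>>> carry_out(
  plan=[
    {"rot": [0, 0, 0], "xyz": [0.006, -0.03, 0], "grip": 255},
    {"rot": [0, 0, 0], "xyz": [0.012, -0.065, 0], "grip": 255},
    {"rot": [0, 0, 0], "xyz": [0.018, -0.1, 0], "grip": 255},
    {"rot": [0, 0, 0], "xyz": [0.023, -0.118, 0], "grip": 255},
    {"rot": [0, 0, 0], "xyz": [0.023, -0.1245, 0], "grip": 255},
    {"rot": [0, 0, 0], "xyz": [0.023, -0.1245, 0], "grip": 255},
    {"rot": [0, 0, 0], "xyz": [0.023, -0.1245, 0], "grip": 255},
    {"rot": [0, 0, 0], "xyz": [0.023, -0.1245, 0], "grip": 255},
  ],
)

```text
clock: 8.98
tool_pos: [0.4757, -0.2424, 0.1641]
eef_rot: [0.203, 0.979, 0.001, 0.0]
contact_force: [0.2, 0.3, -0.9]
opening: 0.515
finger_force: 15.0
```

>>> carry_out(
  plan=[
    {"rot": [0, 0, 0], "xyz": [0, 0, 0.03], "grip": 255},
    {"rot": [0, 0, 0], "xyz": [0, 0, 0.06], "grip": 255},
    {"rot": [0, 0, 0], "xyz": [0, 0, 0.08], "grip": 255},
    {"rot": [0, 0, 0], "xyz": [0, 0, 0.095], "grip": 255},
    {"rot": [0, 0, 0], "xyz": [0, 0, 0.1], "grip": 255},
    {"rot": [0, 0, 0], "xyz": [0, 0, 0.1], "grip": 255},
    {"rot": [0, 0, 0], "xyz": [0, 0, 0.1], "grip": 255},
  ],
)

```text
clock: 9.57
tool_pos: [0.4754, -0.2435, 0.0647]
eef_rot: [0.204, 0.979, 0.0, 0.0]
contact_force: [-0.2, 0.4, -1.4]
opening: 0.517
finger_force: 15.0
```

```bash
python3 -c "
from h import *
goto(.4755,-.2446,.0535,66.4)"
```

```text
xyz [-0.0006 -0.001   0.0112] rot [0.001 0.001 0.002] now [ 0.4754 -0.2435  0.0647] yaw 66.5 t 9.57 q7 0.77 open 0.517 f 15.0
```

>>> carry_out(
  plan=[
    {"rot": [0, 0, 0], "xyz": [-0.001, -0.001, 0.006], "grip": 255},
    {"rot": [0, 0, 0], "xyz": [-0.001, -0.001, 0.011], "grip": 255},
    {"rot": [0, 0, 0], "xyz": [-0.001, -0.001, 0.011], "grip": 255},
    {"rot": [0, 0, 0], "xyz": [-0.001, -0.001, 0.011], "grip": 255},
  ],
)

```text
clock: 9.9
tool_pos: [0.4747, -0.246, 0.0534]
eef_rot: [0.205, 0.979, -0.0, -0.0]
contact_force: [-0.0, 0.5, -0.7]
opening: 0.52
finger_force: 15.0
```

>>> carry_out(
  plan=[
    {"rot": [0, 0, 0], "xyz": [0, 0, 0], "grip": 0},
    {"rot": [0, 0, 0], "xyz": [0, 0, 0], "grip": 0},
    {"rot": [0, 0, 0], "xyz": [0, 0, 0], "grip": 0},
    {"rot": [0, 0, 0], "xyz": [0, 0, -0.03], "grip": 0},
    {"rot": [0, 0, 0], "xyz": [0, 0, -0.07], "grip": 0},
    {"rot": [0, 0, 0], "xyz": [0, 0, -0.11], "grip": 0},
    {"rot": [0, 0, 0], "xyz": [0, 0, -0.15], "grip": 0},
    {"rot": [0, 0, 0], "xyz": [0, 0, -0.15], "grip": 0},
  ],
)

```text
clock: 10.57
tool_pos: [0.479, -0.2463, 0.2103]
eef_rot: [0.205, 0.979, -0.001, 0.006]
contact_force: [0.4, -0.8, -0.2]
opening: 1.003
finger_force: 0.0
```

```bash
python3 -c "
from h import *
goto(.620,-.0135,.18,36.4)"
```

```text
xyz [-0.0356  0.2697  0.0311] rot [0.005 0.012 0.524] now [ 0.479  -0.2463  0.2103] yaw 66.4 t 10.57 q7 0.97 open 1.003 f 0.0
```

>>> carry_out(
  plan=[
    {"rot": [0, 0, 0.524], "xyz": [-0.036, 0.27, 0.026], "grip": 0},
    {"rot": [0, 0, 0.524], "xyz": [-0.036, 0.27, 0.026], "grip": 0},
    {"rot": [0, 0, 0.524], "xyz": [-0.036, 0.27, 0.026], "grip": 0},
    {"rot": [0, 0, 0.524], "xyz": [-0.036, 0.27, 0.026], "grip": 0},
    {"rot": [0, 0, 0.524], "xyz": [-0.036, 0.27, 0.026], "grip": 0},
    {"rot": [0, 0, 0.524], "xyz": [-0.036, 0.27, 0.026], "grip": 0},
    {"rot": [0, 0, 0.524], "xyz": [-0.036, 0.27, 0.026], "grip": 0},
    {"rot": [0, 0, 0.524], "xyz": [-0.036, 0.27, 0.026], "grip": 0},
  ],
)

```text
clock: 11.23
tool_pos: [0.6181, -0.0041, 0.1774]
eef_rot: [0.447, 0.895, 0.004, -0.0]
contact_force: [-0.1, -0.3, 0.2]
opening: 0.998
finger_force: 0.0
```

>>> carry_out(
  plan=[
    {"rot": [0, 0, 0], "xyz": [0, 0, 0], "grip": 0},
    {"rot": [0, 0, 0], "xyz": [0, 0, 0], "grip": 0},
    {"rot": [0, 0, 0], "xyz": [0, 0, 0], "grip": 0},
  ],
)

```text
clock: 11.48
tool_pos: [0.6151, -0.0152, 0.1773]
eef_rot: [0.452, 0.892, -0.001, 0.0]
contact_force: [-0.1, -0.0, -0.6]
opening: 0.996
finger_force: 0.0
```

```bash
python3 -c "
from h import *
goto(.620,-.0135,.027,36.4)
c=cv2.cvtColor(r.snapshot('top'),cv2.COLOR_RGB2BGR);d=cv2.cvtColor(r.snapshot('side'),cv2.COLOR_RGB2BGR)
cv2.imwrite('pics/t2.png',np.hstack([cv2.resize(c[120:240,300:440],(420,360),interpolation=2),cv2.resize(d[170:290,290:410],(360,360),interpolation=2)]))
"
```

```text
xyz [-0.0014  0.0052  0.1503] rot [-0.002  0.001 -0.003] now [ 0.6151 -0.0152  0.1773] yaw 36.2 t 11.48 q7 0.18 open 0.996 f 0.0
```

View pics/t2.png

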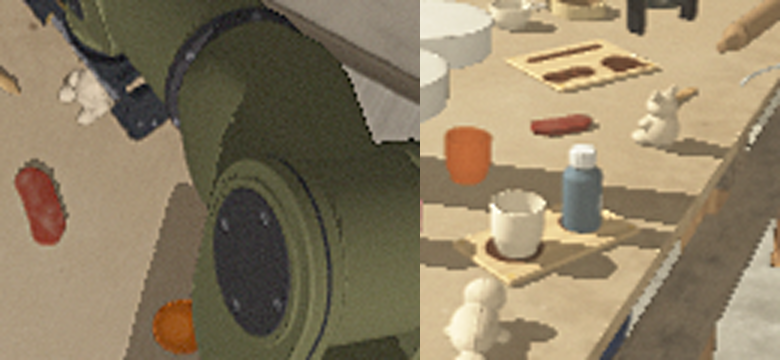

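The pot stands on the big disc and the bottle on the small one. The bear shows at about (369,209) in the side view; I'll cross-check its centre with that view.

```bash
python3 -c "
from h import *
c=cv2.cvtColor(r.snapshot('side'),cv2.COLOR_RGB2HSV); m=np.zeros((400,640),bool)
m[195:222,358:380]=((c[...,1]<60)&(c[...,2]>100))[195:222,358:380]
for b in blobs(m): 
  x,y,w,h=cv2.boundingRect(b);M=cv2.moments(b);u=M['m10']/M['m00'];v=M['m01']/M['m00'];print((x,y,w,h),u,v,ray('side',u,v,.04),ray('side',x+w/2,v,.04))
"
python3 -c "
from h import *
for u,v,z in((369.2,210,.04),(370,206,.06),(369.2,218.5,0)): print(ray('side',u,v,z))
goto(.620,-.0135,.027,36.4)
"
```

```text
[ 0.62022938 -0.0219491   0.04      ]
[ 0.62118176 -0.0267397   0.06      ]
[ 0.62350848 -0.01947483  0.        ]
xyz [-0.0017  0.0044  0.1505] rot [-0.001  0.001 -0.003] now [ 0.6154 -0.0146  0.1775] yaw 36.3 t 11.63 q7 0.18 open 0.999 f 0.0
```

>>> carry_out(
  plan=[
    {"rot": [0, 0, 0], "xyz": [-0.0035, 0.0044, 0.01], "grip": 0},
    {"rot": [0, 0, 0], "xyz": [-0.0035, 0.0044, 0.04], "grip": 0},
    {"rot": [0, 0, 0], "xyz": [-0.0035, 0.0044, 0.07], "grip": 0},
    {"rot": [0, 0, 0], "xyz": [-0.0035, 0.0044, 0.1], "grip": 0},
    {"rot": [0, 0, 0], "xyz": [-0.0035, 0.0044, 0.125], "grip": 0},
    {"rot": [0, 0, 0], "xyz": [-0.0035, 0.0044, 0.142], "grip": 0},
    {"rot": [0, 0, 0], "xyz": [-0.0035, 0.0044, 0.15], "grip": 0},
    {"rot": [0, 0, 0], "xyz": [-0.0035, 0.0044, 0.15], "grip": 0},
  ],
)

```text
clock: 12.3
tool_pos: [0.6201, -0.0134, 0.025]
eef_rot: [0.451, 0.892, -0.001, -0.002]
contact_force: [0.1, -0.3, 0.6]
opening: 1.002
finger_force: 0.0
```

>>> carry_out(
  plan=[
    {"rot": [0, 0, 0], "xyz": [0, 0, 0], "grip": 255},
    {"rot": [0, 0, 0], "xyz": [0, 0, 0], "grip": 255},
    {"rot": [0, 0, 0], "xyz": [0, 0, 0], "grip": 255},
    {"rot": [0, 0, 0], "xyz": [0, 0, 0], "grip": 255},
    {"rot": [0, 0, 0], "xyz": [0, 0, 0], "grip": 255},
    {"rot": [0, 0, 0], "xyz": [0, 0, 0], "grip": 255},
    {"rot": [0, 0, 0], "xyz": [0, 0, 0], "grip": 255},
    {"rot": [0, 0, 0], "xyz": [0, 0, 0], "grip": 255},
  ],
)

```text
clock: 12.97
tool_pos: [0.6224, -0.0128, 0.0284]
eef_rot: [0.451, 0.893, 0.001, 0.001]
contact_force: [0.0, -1.5, 7.4]
opening: 0.654
finger_force: 15.0
```

```bash
python3 -c "
from h import *
goto(.620,-.0135,.027,36.4)
print(r.get_state()['contact_force'])"
```

```text
xyz [ 0.0009 -0.0023  0.0014] rot [ 0.002  0.001 -0.   ] now [ 0.6224 -0.0128  0.0284] yaw 36.4 t 12.97 q7 0.08 open 0.654 f 15.0
[ 0.01422385 -1.53488084  7.35688919]
```

>>> carry_out(
  plan=[
    {"rot": [0, 0, 0], "xyz": [0, 0, -0.005], "grip": 255},
    {"rot": [0, 0, 0], "xyz": [0, 0, -0.015], "grip": 255},
    {"rot": [0, 0, 0], "xyz": [0, 0, -0.03], "grip": 255},
    {"rot": [0, 0, 0], "xyz": [0, 0, -0.05], "grip": 255},
    {"rot": [0, 0, 0], "xyz": [0, 0, -0.075], "grip": 255},
    {"rot": [0, 0, 0], "xyz": [0, 0, -0.095], "grip": 255},
    {"rot": [0, 0, 0], "xyz": [0, 0, -0.1], "grip": 255},
    {"rot": [0, 0, 0], "xyz": [0, 0, -0.1], "grip": 255},
  ],
  squeeze=18,
)

```text
clock: 13.63
tool_pos: [0.6223, -0.013, 0.129]
eef_rot: [0.451, 0.892, 0.001, 0.001]
contact_force: [0.1, -0.4, -1.0]
opening: 0.653
finger_force: 18.0
```

```bash
python3 -c "
from h import *
goto(.6226,.2929,.13,28)
d=cv2.cvtColor(r.snapshot('side'),cv2.COLOR_RGB2BGR)
cv2.imwrite('pics/s3.png',cv2.resize(d[130:250,310:430],(480,480),interpolation=2))
"
```

```text
xyz [ 0.2462  0.1816 -0.0009] rot [0.003 0.001 0.146] now [ 0.6223 -0.013   0.129 ] yaw 36.4 t 13.63 q7 0.15 open 0.653 f 18.0
```

View pics/s3.png

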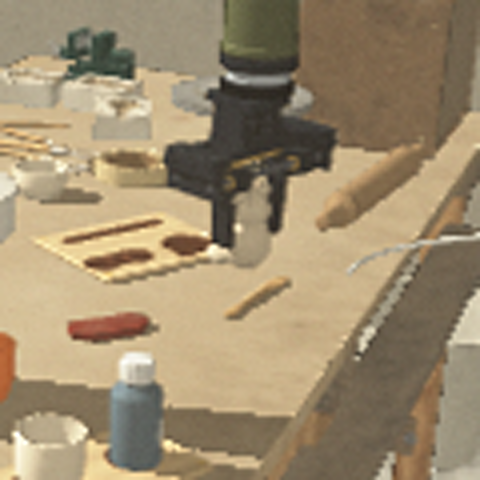

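The bear hangs upright in the gripper, around (245,230) in the crop. I'll carry it over.

>>> carry_out(
  plan=[
    {"rot": [0, 0, 0.02], "xyz": [0.02, 0.015, 0], "grip": 255},
    {"rot": [0, 0, 0.05], "xyz": [0.052, 0.038, 0], "grip": 255},
    {"rot": [0, 0, 0.08], "xyz": [0.085, 0.062, 0], "grip": 255},
    {"rot": [0, 0, 0.1], "xyz": [0.117, 0.086, 0], "grip": 255},
    {"rot": [0, 0, 0.12], "xyz": [0.15, 0.11, 0], "grip": 255},
    {"rot": [0, 0, 0.146], "xyz": [0.182, 0.134, 0], "grip": 255},
    {"rot": [0, 0, 0.146], "xyz": [0.213, 0.157, 0], "grip": 255},
    {"rot": [0, 0, 0.146], "xyz": [0.235, 0.173, 0], "grip": 255},
  ],
)

```text
clock: 14.35
tool_pos: [0.619, 0.2836, 0.1254]
eef_rot: [0.513, 0.858, -0.0, -0.002]
contact_force: [-0.3, 1.2, -0.6]
opening: 0.655
finger_force: 18.0
```

>>> carry_out(
  plan=[
    {"rot": [0, 0, 0], "xyz": [0, 0, 0], "grip": 255},
    {"rot": [0, 0, 0], "xyz": [0, 0, 0], "grip": 255},
    {"rot": [0, 0, 0], "xyz": [0, 0, 0], "grip": 255},
  ],
)

```text
clock: 14.6
tool_pos: [0.6206, 0.277, 0.1255]
eef_rot: [0.515, 0.857, -0.002, -0.0]
contact_force: [0.1, -0.4, -1.6]
opening: 0.652
finger_force: 18.0
```

```bash
python3 -c "
from h import *
goto(.6226,.2929,.045,28)
"
```

```text
xyz [0.0133 0.0095 0.0804] rot [-0.004  0.002  0.   ] now [0.6206 0.277  0.1255] yaw 28.0 t 14.6 q7 -0.31 open 0.652 f 18.0
```

>>> carry_out(
  plan=[
    {"rot": [0, 0, 0], "xyz": [0.0133, 0.0095, 0.01], "grip": 255},
    {"rot": [0, 0, 0], "xyz": [0.0133, 0.0095, 0.03], "grip": 255},
    {"rot": [0, 0, 0], "xyz": [0.0133, 0.0095, 0.05], "grip": 255},
    {"rot": [0, 0, 0], "xyz": [0.0133, 0.0095, 0.07], "grip": 255},
    {"rot": [0, 0, 0], "xyz": [0.0133, 0.0095, 0.08], "grip": 255},
    {"rot": [0, 0, 0], "xyz": [0.0133, 0.0095, 0.08], "grip": 255},
    {"rot": [0, 0, 0], "xyz": [0.0133, 0.0095, 0.08], "grip": 255},
  ],
)

```text
clock: 15.18
tool_pos: [0.6237, 0.2934, 0.0469]
eef_rot: [0.516, 0.857, -0.001, -0.0]
contact_force: [0.4, -0.5, -1.5]
opening: 0.655
finger_force: 18.0
```

```bash
python3 -c "
from h import *
goto(.6226,.2929,.037,28)
"
```

```text
xyz [ 0.0001 -0.0011  0.0099] rot [-0.001  0.001 -0.001] now [0.6237 0.2934 0.0469] yaw 27.9 t 15.18 q7 -0.35 open 0.655 f 18.0
```

>>> carry_out(
  plan=[
    {"rot": [0, 0, 0], "xyz": [0, 0, 0.004], "grip": 255},
    {"rot": [0, 0, 0], "xyz": [0, 0, 0.008], "grip": 255},
    {"rot": [0, 0, 0], "xyz": [0, 0, 0.01], "grip": 255},
    {"rot": [0, 0, 0], "xyz": [0, 0, 0.01], "grip": 255},
    {"rot": [0, 0, 0], "xyz": [0, 0, 0.01], "grip": 255},
  ],
)

```text
clock: 15.6
tool_pos: [0.6235, 0.2951, 0.0376]
eef_rot: [0.515, 0.857, 0.0, 0.0]
contact_force: [-0.3, 0.4, -0.8]
opening: 0.653
finger_force: 18.0
```

>>> carry_out(
  plan=[
    {"rot": [0, 0, 0], "xyz": [0, 0, 0], "grip": 0},
    {"rot": [0, 0, 0], "xyz": [0, 0, 0], "grip": 0},
    {"rot": [0, 0, 0], "xyz": [0, 0, 0], "grip": 0},
    {"rot": [0, 0, 0], "xyz": [0, 0, -0.02], "grip": 0},
    {"rot": [0, 0, 0], "xyz": [0, 0, -0.05], "grip": 0},
    {"rot": [0, 0, 0], "xyz": [0, 0, -0.09], "grip": 0},
    {"rot": [0, 0, 0], "xyz": [0, 0, -0.13], "grip": 0},
    {"rot": [0, 0, 0], "xyz": [0, 0, -0.15], "grip": 0},
  ],
)

```text
clock: 16.27
tool_pos: [0.6254, 0.2965, 0.193]
eef_rot: [0.515, 0.857, 0.004, 0.002]
contact_force: [0.2, 0.5, 2.0]
opening: 0.996
finger_force: 0.0
```

```bash
python3 -c "
from h import *
goto(.494,.0515,.16,107.5)
"
```

```text
xyz [-0.1547 -0.2313  0.0311] rot [ 0.007  0.005 -1.387] now [0.6254 0.2965 0.193 ] yaw 28.0 t 16.27 q7 -0.29 open 0.996 f 0.0
```

>>> carry_out(
  plan=[
    {"rot": [0, 0, -0.9], "xyz": [-0.1547, -0.2313, 0.02], "grip": 0},
    {"rot": [0, 0, -0.9], "xyz": [-0.1547, -0.2313, 0.02], "grip": 0},
    {"rot": [0, 0, -0.9], "xyz": [-0.1547, -0.2313, 0.02], "grip": 0},
    {"rot": [0, 0, -0.9], "xyz": [-0.1547, -0.2313, 0.02], "grip": 0},
    {"rot": [0, 0, -0.9], "xyz": [-0.1547, -0.2313, 0.02], "grip": 0},
    {"rot": [0, 0, -0.9], "xyz": [-0.1547, -0.2313, 0.02], "grip": 0},
    {"rot": [0, 0, -0.9], "xyz": [-0.1547, -0.2313, 0.02], "grip": 0},
    {"rot": [0, 0, -0.9], "xyz": [-0.1547, -0.2313, 0.02], "grip": 0},
  ],
)

```text
clock: 16.93
tool_pos: [0.4879, 0.0417, 0.1664]
eef_rot: [0.092, 0.996, -0.004, -0.003]
contact_force: [-0.1, 0.6, -0.9]
opening: 0.997
finger_force: 0.0
```

>>> carry_out(
  plan=[
    {"rot": [0, 0, -0.487], "xyz": [0, 0, 0], "grip": 0},
    {"rot": [0, 0, -0.487], "xyz": [0, 0, 0], "grip": 0},
    {"rot": [0, 0, -0.487], "xyz": [0, 0, 0], "grip": 0},
    {"rot": [0, 0, -0.487], "xyz": [0, 0, 0], "grip": 0},
    {"rot": [0, 0, -0.487], "xyz": [0, 0, 0], "grip": 0},
    {"rot": [0, 0, -0.487], "xyz": [0, 0, 0], "grip": 0},
    {"rot": [0, 0, -0.487], "xyz": [0, 0, 0], "grip": 0},
    {"rot": [0, 0, -0.487], "xyz": [0, 0, 0], "grip": 0},
  ],
)

```text
clock: 17.6
tool_pos: [0.4921, 0.05, 0.1675]
eef_rot: [-0.151, 0.989, -0.0, 0.0]
contact_force: [0.9, -1.0, 0.5]
opening: 0.999
finger_force: 0.0
```

```bash
python3 -c "
from h import *
goto(.494,.0515,.004,107.5)
c=cv2.cvtColor(r.snapshot('top'),cv2.COLOR_RGB2BGR);d=cv2.cvtColor(r.snapshot('side'),cv2.COLOR_RGB2BGR)
cv2.imwrite('pics/t4.png',np.hstack([cv2.resize(c[110:230,200:340],(420,360),interpolation=2),cv2.resize(d[150:270,290:410],(360,360),interpolation=2)]))
"
```

```text
xyz [-0.0022  0.0009  0.1635] rot [-0.     0.    -0.002] now [0.4921 0.05   0.1675] yaw 107.4 t 17.6 q7 0.89 open 0.999 f 0.0
```

View pics/t4.png

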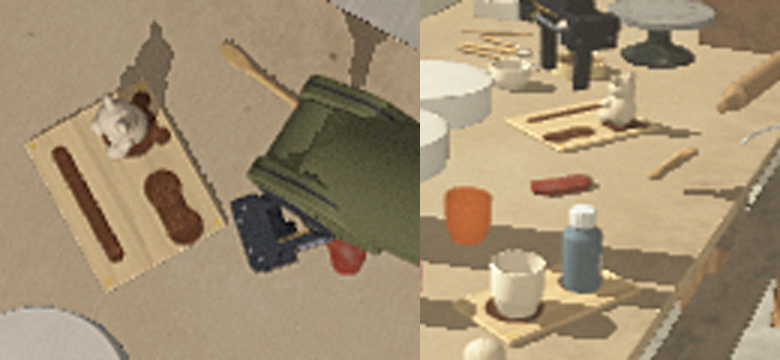

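Painting kit good. The bear stands upright on its shape, crop (122,125), perhaps slightly to the -x side; I'll measure it before going on.

```bash
python3 -c "
from h import *
from scipy.spatial.transform import Rotation as R
c=cv2.cvtColor(r.snapshot('top'),cv2.COLOR_RGB2HSV); m=np.zeros((400,640),bool)
m[135:170,225:260]=((c[...,1]<60)&(c[...,2]>90))[135:170,225:260]
X=np.array([.469,-.883]);Y=np.array([.883,.469])
for b in blobs(m):
  a=world('top',b,.04); print(cv2.boundingRect(b),a); e=a[0]-[.6226,.2929]; print(e@X,e@Y,(a[1]-[.6226,.2929])@X)
# feet by eye
f=[ray('top',200+u/3,110+v/3,.012+.008)[:2] for u,v in((97,128),(115,155))]; fm=sum(f)/2
h=ray('top',200+128/3,110+115/3,.073)[:2]
for p in(fm,h): e=p-[.6226,.2929]; print(e@X,e@Y)
"
```

```text
(231, 142, 17, 21) (array([0.61492306, 0.30384484], dtype=float32), array([0.61712092, 0.30616477]), np.float64(22.598090457389873), np.float32(36.742565), [0.0416613407433033, 0.06512998044490814], 152)
-0.013264778020334269 -0.0016456084248066296 -0.014282480838251139
-0.029498818655940905 -0.004558518768732801
0.01125140056203506 -0.005922367903332881
```

>>> carry_out(
  plan=[
    {"rot": [0, 0, 0], "xyz": [-0.002, 0, 0.03], "grip": 0},
    {"rot": [0, 0, 0], "xyz": [-0.002, 0, 0.06], "grip": 0},
    {"rot": [0, 0, 0], "xyz": [-0.002, 0, 0.09], "grip": 0},
    {"rot": [0, 0, 0], "xyz": [-0.002, 0, 0.12], "grip": 0},
    {"rot": [0, 0, 0], "xyz": [-0.002, 0, 0.14], "grip": 0},
    {"rot": [0, 0, 0], "xyz": [-0.002, 0, 0.15], "grip": 0},
    {"rot": [0, 0, 0], "xyz": [-0.002, 0, 0.15], "grip": 0},
    {"rot": [0, 0, 0], "xyz": [-0.002, 0, 0.15], "grip": 0},
  ],
  squeeze=15,
)

```text
clock: 18.42
tool_pos: [0.4937, 0.0506, 0.0172]
eef_rot: [-0.152, 0.988, -0.0, -0.0]
contact_force: [0.5, 0.2, -0.5]
opening: 0.999
finger_force: 0.0
```

```bash
python3 -c "
from h import *
goto(.494,.0515,.004,107.5)"
```

```text
xyz [-0.0005  0.0007  0.0132] rot [ 0.    -0.001 -0.   ] now [0.4937 0.0506 0.0172] yaw 107.5 t 18.42 q7 0.55 open 0.999 f 0.0
```

>>> carry_out(
  plan=[
    {"rot": [0, 0, 0], "xyz": [0, 0, 0.007], "grip": 0},
    {"rot": [0, 0, 0], "xyz": [0, 0, 0.013], "grip": 0},
    {"rot": [0, 0, 0], "xyz": [0, 0, 0.013], "grip": 0},
  ],
)

```text
clock: 18.67
tool_pos: [0.4939, 0.0503, 0.004]
eef_rot: [-0.152, 0.988, -0.0, 0.0]
contact_force: [0.6, 0.1, 0.3]
opening: 0.999
finger_force: 0.0
```

>>> carry_out(
  plan=[
    {"rot": [0, 0, 0], "xyz": [0, 0, 0], "grip": 255},
    {"rot": [0, 0, 0], "xyz": [0, 0, 0], "grip": 255},
    {"rot": [0, 0, 0], "xyz": [0, 0, 0], "grip": 255},
    {"rot": [0, 0, 0], "xyz": [0, 0, 0], "grip": 255},
    {"rot": [0, 0, 0], "xyz": [0, 0, 0], "grip": 255},
    {"rot": [0, 0, 0], "xyz": [0, 0, 0], "grip": 255},
    {"rot": [0, 0, 0], "xyz": [0, 0, 0], "grip": 255},
    {"rot": [0, 0, 0], "xyz": [0, 0, 0], "grip": 255},
  ],
)

```text
clock: 19.33
tool_pos: [0.4939, 0.0505, 0.0044]
eef_rot: [-0.152, 0.988, 0.0, 0.0]
contact_force: [-0.1, -0.4, 0.5]
opening: 0.476
finger_force: 15.0
```

>>> carry_out(
  plan=[
    {"rot": [0, 0, 0], "xyz": [0, 0, -0.01], "grip": 255},
    {"rot": [0, 0, 0], "xyz": [0, 0, -0.03], "grip": 255},
    {"rot": [0, 0, 0], "xyz": [0, 0, -0.06], "grip": 255},
    {"rot": [0, 0, 0], "xyz": [0, 0, -0.09], "grip": 255},
    {"rot": [0, 0, 0], "xyz": [0, 0, -0.11], "grip": 255},
    {"rot": [0, 0, 0], "xyz": [0, 0, -0.12], "grip": 255},
    {"rot": [0, 0, 0], "xyz": [0, 0, -0.12], "grip": 255},
  ],
)

```text
clock: 19.92
tool_pos: [0.495, 0.0505, 0.1259]
eef_rot: [-0.152, 0.988, 0.0, 0.002]
contact_force: [-0.9, 0.1, -0.2]
opening: 0.474
finger_force: 15.0
```

```bash
python3 -c "
from h import *
goto(.5303,.2438,.13,118.5)"
```

```text
xyz [-0.0917  0.1738 -0.0038] rot [-0.001  0.004 -0.193] now [0.495  0.0505 0.1259] yaw 107.5 t 19.92 q7 0.82 open 0.474 f 15.0
```

>>> carry_out(
  plan=[
    {"rot": [0, 0, -0.06], "xyz": [-0.015, 0.03, 0], "grip": 255},
    {"rot": [0, 0, -0.12], "xyz": [-0.033, 0.065, 0], "grip": 255},
    {"rot": [0, 0, -0.193], "xyz": [-0.05, 0.1, 0], "grip": 255},
    {"rot": [0, 0, -0.193], "xyz": [-0.068, 0.13, 0], "grip": 255},
    {"rot": [0, 0, -0.193], "xyz": [-0.085, 0.16, 0], "grip": 255},
    {"rot": [0, 0, -0.193], "xyz": [-0.0917, 0.174, 0], "grip": 255},
    {"rot": [0, 0, -0.193], "xyz": [-0.0917, 0.174, 0], "grip": 255},
    {"rot": [0, 0, -0.193], "xyz": [-0.0917, 0.174, 0], "grip": 255},
  ],
)

```text
clock: 20.58
tool_pos: [0.5281, 0.244, 0.1226]
eef_rot: [-0.247, 0.969, -0.001, -0.001]
contact_force: [0.3, -0.5, -0.7]
opening: 0.475
finger_force: 15.0
```

>>> carry_out(
  plan=[
    {"rot": [0, 0, 0], "xyz": [0, 0, 0.02], "grip": 255},
    {"rot": [0, 0, 0], "xyz": [0, 0, 0.05], "grip": 255},
    {"rot": [0, 0, 0], "xyz": [0, 0, 0.08], "grip": 255},
    {"rot": [0, 0, 0], "xyz": [0, 0, 0.095], "grip": 255},
    {"rot": [0, 0, 0], "xyz": [0, 0, 0.1], "grip": 255},
    {"rot": [0, 0, 0], "xyz": [0, 0, 0.1], "grip": 255},
    {"rot": [0, 0, 0], "xyz": [0, 0, 0.1], "grip": 255},
  ],
)

```text
clock: 21.17
tool_pos: [0.5294, 0.2438, 0.025]
eef_rot: [-0.246, 0.969, 0.0, 0.0]
contact_force: [-0.1, 0.3, -0.4]
opening: 0.477
finger_force: 15.0
```

```bash
python3 -c "
from h import *
goto(.5303,.2438,.013,118.5)"
```

```text
xyz [-0.0008 -0.0004  0.012 ] rot [0.    0.001 0.   ] now [0.5294 0.2438 0.025 ] yaw 118.5 t 21.17 q7 0.69 open 0.477 f 15.0
```

>>> carry_out(
  plan=[
    {"rot": [0, 0, 0], "xyz": [-0.001, 0, 0.006], "grip": 255},
    {"rot": [0, 0, 0], "xyz": [-0.001, 0, 0.012], "grip": 255},
    {"rot": [0, 0, 0], "xyz": [-0.001, 0, 0.012], "grip": 255},
    {"rot": [0, 0, 0], "xyz": [-0.001, 0, 0.012], "grip": 255},
  ],
)

```text
clock: 21.5
tool_pos: [0.5301, 0.2444, 0.0126]
eef_rot: [-0.247, 0.969, 0.0, 0.0]
contact_force: [-1.0, -1.0, -0.2]
opening: 0.478
finger_force: 15.0
```

>>> carry_out(
  plan=[
    {"rot": [0, 0, 0], "xyz": [0, 0, 0], "grip": 0},
    {"rot": [0, 0, 0], "xyz": [0, 0, 0], "grip": 0},
    {"rot": [0, 0, 0], "xyz": [0, 0, 0], "grip": 0},
    {"rot": [0, 0, 0], "xyz": [0, 0, -0.03], "grip": 0},
    {"rot": [0, 0, 0], "xyz": [0, 0, -0.07], "grip": 0},
    {"rot": [0, 0, 0], "xyz": [0, 0, -0.11], "grip": 0},
    {"rot": [0, 0, 0], "xyz": [0, 0, -0.15], "grip": 0},
    {"rot": [0, 0, 0], "xyz": [0, 0, -0.15], "grip": 0},
  ],
)

```text
clock: 22.17
tool_pos: [0.5328, 0.2479, 0.1698]
eef_rot: [-0.247, 0.969, 0.002, 0.006]
contact_force: [0.2, 0.5, 0.1]
opening: 0.994
finger_force: 0.0
```

```bash
python3 -c "
from h import *
c=cv2.cvtColor(r.snapshot('top'),cv2.COLOR_RGB2HSV).astype(int); m=np.zeros((400,640),bool)
H,S,V=c[...,0],c[...,1],c[...,2]
m[115:155,265:315]=((H>10)&(H<25)&(S>100))[115:155,265:315]
for b in blobs(m,8):
  v=b[:,0,:]; print(cv2.boundingRect(b),world('top',b,.006)[1:5], [ray('top',*p,.006)[:2] for p in (v[v[:,0].argmin()],v[v[:,0].argmax()])])
goto(.6515,.1085,.12,139)"
```

```text
(273, 124, 16, 13) (array([0.69782531, 0.16277947]), np.float64(48.396929678353416), np.float32(43.471233), [0.017409268766641617, 0.06499811261892319]) [array([0.71877427, 0.18777916]), array([0.67849847, 0.13592865])]
xyz [-0.0389 -0.1783  0.0467] rot [-0.001  0.008 -0.357] now [0.5318 0.2464 0.1666] yaw 118.5 t 22.22 q7 0.87 open 1.002 f 0.0
```

>>> carry_out(
  plan=[
    {"rot": [0, 0, -0.357], "xyz": [-0.039, -0.178, 0.03], "grip": 0},
    {"rot": [0, 0, -0.357], "xyz": [-0.039, -0.178, 0.03], "grip": 0},
    {"rot": [0, 0, -0.357], "xyz": [-0.039, -0.178, 0.03], "grip": 0},
    {"rot": [0, 0, -0.357], "xyz": [-0.039, -0.178, 0.03], "grip": 0},
    {"rot": [0, 0, -0.357], "xyz": [-0.039, -0.178, 0.03], "grip": 0},
    {"rot": [0, 0, -0.357], "xyz": [-0.039, -0.178, 0.03], "grip": 0},
    {"rot": [0, 0, -0.357], "xyz": [-0.039, -0.178, 0.03], "grip": 0},
    {"rot": [0, 0, -0.357], "xyz": [-0.039, -0.178, 0.03], "grip": 0},
  ],
)

```text
clock: 22.88
tool_pos: [0.6479, 0.1081, 0.1317]
eef_rot: [-0.416, 0.91, 0.001, -0.001]
contact_force: [-0.3, 0.1, -0.5]
opening: 1.002
finger_force: 0.0
```

>>> carry_out(
  plan=[
    {"rot": [0, 0, 0], "xyz": [0, 0, 0.03], "grip": 0},
    {"rot": [0, 0, 0], "xyz": [0, 0, 0.06], "grip": 0},
    {"rot": [0, 0, 0], "xyz": [0, 0, 0.08], "grip": 0},
    {"rot": [0, 0, 0], "xyz": [0, 0, 0.1], "grip": 0},
    {"rot": [0, 0, 0], "xyz": [0, 0, 0.1], "grip": 0},
    {"rot": [0, 0, 0], "xyz": [0, 0, 0.1], "grip": 0},
  ],
)

```text
clock: 23.38
tool_pos: [0.6477, 0.1085, 0.032]
eef_rot: [-0.416, 0.909, 0.001, -0.001]
contact_force: [1.6, -0.1, 1.1]
opening: 0.998
finger_force: 0.0
```

```bash
python3 -c "
from h import *
goto(.6515,.1085,.004,139)
d=cv2.cvtColor(r.snapshot('side'),cv2.COLOR_RGB2BGR)
cv2.imwrite('pics/s5.png',cv2.resize(d[150:240,310:430],(640,480),interpolation=2))"
```

```text
xyz [-0.0025 -0.0029  0.028 ] rot [ 0.002 -0.001  0.003] now [0.6477 0.1085 0.032 ] yaw 139.2 t 23.38 q7 1.44 open 0.998 f 0.0
```

View pics/s5.png

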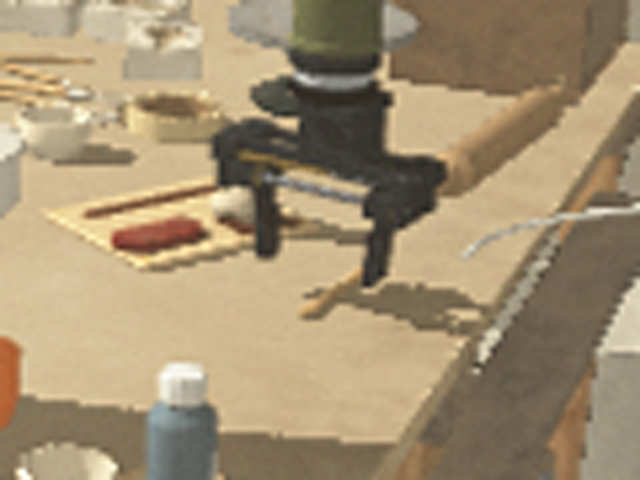

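The rib lies on its kidney and the fingers straddle the tool's shaft (its near end is at (305,312)).

>>> carry_out(
  plan=[
    {"rot": [0, 0, 0], "xyz": [-0.0025, -0.003, 0.01], "grip": 0},
    {"rot": [0, 0, 0], "xyz": [-0.0025, -0.003, 0.02], "grip": 0},
    {"rot": [0, 0, 0], "xyz": [-0.0025, -0.003, 0.027], "grip": 0},
    {"rot": [0, 0, 0], "xyz": [-0.0025, -0.003, 0.028], "grip": 0},
    {"rot": [0, 0, 0], "xyz": [-0.0025, -0.003, 0.028], "grip": 0},
  ],
)

```text
clock: 23.85
tool_pos: [0.6526, 0.1063, 0.0036]
eef_rot: [-0.415, 0.91, 0.0, -0.001]
contact_force: [-0.0, 0.4, -0.0]
opening: 0.998
finger_force: 0.0
```

>>> carry_out(
  plan=[
    {"rot": [0, 0, 0], "xyz": [0, 0, 0], "grip": 255},
    {"rot": [0, 0, 0], "xyz": [0, 0, 0], "grip": 255},
    {"rot": [0, 0, 0], "xyz": [0, 0, 0], "grip": 255},
    {"rot": [0, 0, 0], "xyz": [0, 0, 0], "grip": 255},
    {"rot": [0, 0, 0], "xyz": [0, 0, 0], "grip": 255},
    {"rot": [0, 0, 0], "xyz": [0, 0, 0], "grip": 255},
    {"rot": [0, 0, 0], "xyz": [0, 0, 0], "grip": 255},
    {"rot": [0, 0, 0], "xyz": [0, 0, 0], "grip": 255},
  ],
)

```text
clock: 24.52
tool_pos: [0.6532, 0.1066, 0.0044]
eef_rot: [-0.415, 0.91, 0.0, 0.0]
contact_force: [-0.5, 0.5, -0.5]
opening: 0.421
finger_force: 0.0
```

>>> carry_out(
  plan=[
    {"rot": [0, 0, 0], "xyz": [0, 0, 0], "grip": 255},
    {"rot": [0, 0, 0], "xyz": [0, 0, 0], "grip": 255},
    {"rot": [0, 0, 0], "xyz": [0, 0, 0], "grip": 255},
    {"rot": [0, 0, 0], "xyz": [0, 0, 0], "grip": 255},
  ],
)

```text
clock: 24.85
tool_pos: [0.6531, 0.1066, 0.0043]
eef_rot: [-0.415, 0.91, 0.0, 0.0]
contact_force: [0.2, -0.4, -0.6]
opening: 0.119
finger_force: 15.1
```

>>> carry_out(
  plan=[
    {"rot": [0, 0, 0], "xyz": [0, 0, -0.01], "grip": 255},
    {"rot": [0, 0, 0], "xyz": [0, 0, -0.03], "grip": 255},
    {"rot": [0, 0, 0], "xyz": [0, 0, -0.06], "grip": 255},
    {"rot": [0, 0, 0], "xyz": [0, 0, -0.1], "grip": 255},
    {"rot": [0, 0, 0], "xyz": [0, 0, -0.14], "grip": 255},
    {"rot": [0, 0, 0], "xyz": [0, 0, -0.16], "grip": 255},
    {"rot": [0, 0, 0], "xyz": [0, 0, -0.16], "grip": 255},
  ],
)

```text
clock: 25.43
tool_pos: [0.6559, 0.1087, 0.1711]
eef_rot: [-0.415, 0.91, -0.0, 0.005]
contact_force: [0.1, 0.4, -0.1]
opening: 0.118
finger_force: 15.0
```

```bash
python3 -c "
from h import *
goto(.6,.21,.18,139)
d=cv2.cvtColor(r.snapshot('side'),cv2.COLOR_RGB2BGR);c=cv2.cvtColor(r.snapshot('top'),cv2.COLOR_RGB2BGR)
cv2.imwrite('pics/s6.png',np.hstack([cv2.resize(d[120:210,310:430],(400,300),interpolation=2),cv2.resize(c[110:200,220:340],(400,300),interpolation=2)]))"
```

```text
xyz [-0.0399  0.1086 -0.009 ] rot [-0.005  0.009 -0.   ] now [0.6559 0.1087 0.1711] yaw 139.0 t 25.43 q7 1.56 open 0.118 f 15.0
```

View pics/s6.png

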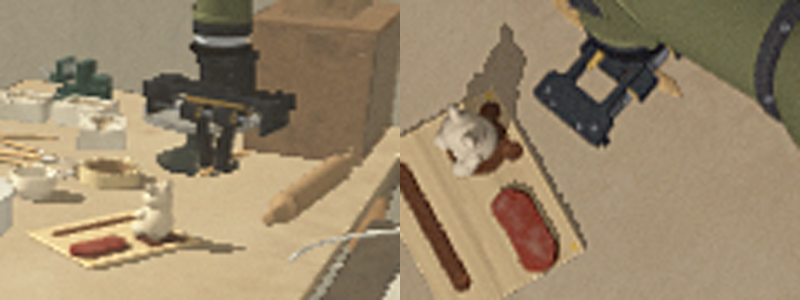

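Tool is held (10 mm opening). The bear, at (468,140) in the crop, looks slightly off to the left of its shape, which I'll check afterwards. Next is the strip; I'll open only partly there so the fingers miss the rib.

```bash
python3 -c "
from h import *
goto(.5102,.3284,.165,118)"
```

```text
xyz [-7.350e-02  2.536e-01  2.000e-04] rot [-0.001  0.001  0.367] now [0.6534 0.1065 0.1655] yaw 139.0 t 25.53 q7 1.56 open 0.119 f 15.0
```

>>> carry_out(
  plan=[
    {"rot": [0, 0, 0.04], "xyz": [-0.008, 0.025, 0], "grip": 255},
    {"rot": [0, 0, 0.09], "xyz": [-0.018, 0.06, 0], "grip": 255},
    {"rot": [0, 0, 0.14], "xyz": [-0.028, 0.095, 0], "grip": 255},
    {"rot": [0, 0, 0.19], "xyz": [-0.038, 0.13, 0], "grip": 255},
    {"rot": [0, 0, 0.24], "xyz": [-0.048, 0.165, 0], "grip": 255},
    {"rot": [0, 0, 0.29], "xyz": [-0.058, 0.2, 0], "grip": 255},
    {"rot": [0, 0, 0.33], "xyz": [-0.068, 0.235, 0], "grip": 255},
    {"rot": [0, 0, 0.367], "xyz": [-0.0735, 0.2536, 0], "grip": 255},
  ],
)

```text
clock: 26.2
tool_pos: [0.5054, 0.3322, 0.1631]
eef_rot: [-0.244, 0.97, 0.001, -0.002]
contact_force: [-0.4, 0.8, 0.9]
opening: 0.121
finger_force: 15.0
```

>>> carry_out(
  plan=[
    {"rot": [0, 0, 0], "xyz": [0, 0, 0], "grip": 255},
    {"rot": [0, 0, 0], "xyz": [0, 0, 0], "grip": 255},
    {"rot": [0, 0, 0], "xyz": [0, 0, 0.02], "grip": 255},
    {"rot": [0, 0, 0], "xyz": [0, 0, 0.05], "grip": 255},
    {"rot": [0, 0, 0], "xyz": [0, 0, 0.08], "grip": 255},
    {"rot": [0, 0, 0], "xyz": [0, 0, 0.1], "grip": 255},
    {"rot": [0, 0, 0], "xyz": [0, 0, 0.1], "grip": 255},
    {"rot": [0, 0, 0], "xyz": [0, 0, 0.1], "grip": 255},
  ],
)

```text
clock: 26.87
tool_pos: [0.5102, 0.3259, 0.0628]
eef_rot: [-0.241, 0.971, -0.001, -0.001]
contact_force: [-0.3, -0.1, 0.3]
opening: 0.122
finger_force: 15.0
```

```bash
python3 -c "
from h import *
goto(.5102,.3284,.0128,118)"
```

```text
xyz [-0.0014  0.0023  0.05  ] rot [-0.002 -0.004 -0.002] now [0.5102 0.3259 0.0628] yaw 117.9 t 26.87 q7 0.66 open 0.122 f 15.0
```

>>> carry_out(
  plan=[
    {"rot": [0, 0, 0], "xyz": [-0.001, 0.002, 0.02], "grip": 255},
    {"rot": [0, 0, 0], "xyz": [-0.001, 0.002, 0.035], "grip": 255},
    {"rot": [0, 0, 0], "xyz": [-0.001, 0.002, 0.045], "grip": 255},
    {"rot": [0, 0, 0], "xyz": [-0.001, 0.002, 0.05], "grip": 255},
    {"rot": [0, 0, 0], "xyz": [-0.001, 0.002, 0.05], "grip": 255},
    {"rot": [0, 0, 0], "xyz": [-0.001, 0.002, 0.05], "grip": 255},
  ],
)

```text
clock: 27.37
tool_pos: [0.5101, 0.3307, 0.0146]
eef_rot: [-0.242, 0.97, 0.0, 0.0]
contact_force: [0.4, 0.2, -0.2]
opening: 0.12
finger_force: 15.0
```

>>> carry_out(
  plan=[
    {"rot": [0, 0, 0], "xyz": [0, 0, 0], "grip": 150},
    {"rot": [0, 0, 0], "xyz": [0, 0, 0], "grip": 150},
    {"rot": [0, 0, 0], "xyz": [0, 0, 0], "grip": 150},
    {"rot": [0, 0, 0], "xyz": [0, 0, -0.03], "grip": 150},
    {"rot": [0, 0, 0], "xyz": [0, 0, -0.07], "grip": 150},
    {"rot": [0, 0, 0], "xyz": [0, 0, -0.11], "grip": 150},
    {"rot": [0, 0, 0], "xyz": [0, 0, -0.15], "grip": 150},
    {"rot": [0, 0, 0], "xyz": [0, 0, -0.15], "grip": 150},
  ],
)

```text
clock: 28.03
tool_pos: [0.5125, 0.3348, 0.1725]
eef_rot: [-0.242, 0.97, 0.004, 0.006]
contact_force: [1.1, 0.7, -0.2]
opening: 0.414
finger_force: 0.0
```

```bash
python3 -c "
from h import *
goto(.30,.45,.24,118)"
```

```text
xyz [ 0.1327  0.2017 -0.0684] rot [ 0.004  0.013 -0.001] now [0.5125 0.3348 0.1725] yaw 118.0 t 28.03 q7 0.77 open 0.414 f 0.0
```

>>> carry_out(
  plan=[
    {"rot": [0, 0, 0], "xyz": [0.133, 0.2, -0.06], "grip": 0},
    {"rot": [0, 0, 0], "xyz": [0.133, 0.2, -0.06], "grip": 0},
    {"rot": [0, 0, 0], "xyz": [0.133, 0.2, -0.06], "grip": 0},
    {"rot": [0, 0, 0], "xyz": [0.133, 0.2, -0.06], "grip": 0},
    {"rot": [0, 0, 0], "xyz": [0.133, 0.2, -0.06], "grip": 0},
    {"rot": [0, 0, 0], "xyz": [0.133, 0.2, -0.06], "grip": 0},
    {"rot": [0, 0, 0], "xyz": [0.133, 0.2, -0.06], "grip": 0},
    {"rot": [0, 0, 0], "xyz": [0.133, 0.2, -0.06], "grip": 0},
  ],
)

```text
clock: 28.7
tool_pos: [0.2961, 0.4468, 0.2256]
eef_rot: [-0.245, 0.97, 0.001, 0.001]
contact_force: [1.5, -0.6, 0.0]
opening: 0.981
finger_force: 0.0
```

```bash
python3 - <<'E'
from h import *
c=cv2.cvtColor(r.snapshot('top'),cv2.COLOR_RGB2BGR);cv2.imwrite('pics/t7full.png',c);d=cv2.cvtColor(r.snapshot('side'),cv2.COLOR_RGB2BGR);cv2.imwrite('pics/s7full.png',d)
cam=r.camera_params('top')
def proj(p):
    q=R.from_quat(cam['attitude']).inv().apply(np.array(p)-cam['position']);return np.array([cam['fx']*q[0]/q[2]+cam['cx'],cam['fy']*q[1]/q[2]+cam['cy']])
o=np.array([.5598,.3003]);X=np.array([.469,-.883]);Y=np.array([.883,.469])
im=cv2.resize(c[125:215,205:285],(533,600),interpolation=2)
def draw(pts,col): cv2.polylines(im,[np.int32([(proj(p)-[205,125]+.5)*6.667 for p in pts])],True,col,1)
ce=o+.036*X+.052*Y; th=np.linspace(0,6.28,60)
draw([[*(ce+.033*np.array([np.cos(t),np.sin(t)])),.008] for t in th],(0,255,0))   # shape disc
# bear 64x60 box at body height 0.008+0.034 and 48 mm head at .008+.07, if centred
draw([[*(ce+.032*np.cos(t)*X+.030*np.sin(t)*Y),.042] for t in th],(255,0,0))
draw([[*(ce+.024*np.array([np.cos(t),np.sin(t)])),.075] for t in th],(0,0,255))
draw([[*(o-.048*X+a*.0055*X+b*.0755*Y),.017] for a,b in((1,1),(-1,1),(-1,-1),(1,-1))],(0,255,0))
cv2.imwrite('pics/t7.png',np.hstack([im,cv2.resize(d[185:225,325:365],(260,600)[:1]+(600,),interpolation=2)]))
E
```

```text
(no output)
```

View pics/t7.png

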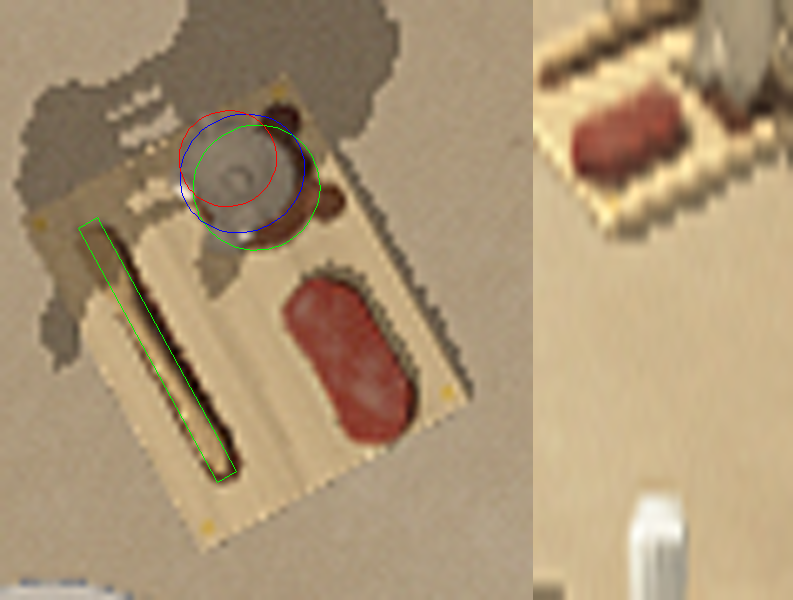

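The final view shows the tool on the strip, the rib on the kidney and the bear within about 3 mm of its centred outline. The painting kit was already seen standing right, so I'm handing in.

```bash
python3 -c "
from plant import r
print(r.finish_job())"
```

```text
the job is handed in; nothing more can be done
None
```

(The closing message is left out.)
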